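Fit a reducing ring into the router plate and lower the bit guard

ROBOT

A 7-joint arm with a two-finger parallel gripper is mounted at the origin on the work surface. World frame = base frame: x ahead of the robot, y to its left, z up, the work surface at z = 0. Lengths are in m, angles in rad, forces in N, time in s.
With the tool pointing down it reaches from about 0.4 to 0.85 m from the base axis. Payload 10.4 kg.
Tool frame: the origin (TCP) lies on the centre line of the jaws, within the pads' length; the fingertips stand 22 mm ahead of it and the grasp point (between the pads) lies 3 mm ahead of it; z points along the fingers, y is the line along which they close (so a half turn about z gives the same grasp; the last joint's range is limited). The gripper opens to 85 mm and grips with 20 to 120 N. Pads are 22 mm wide; open, the fingers measure 114 mm over their backs; the gripper's body (76 mm by 85 mm) begins 54 mm behind the grasp point. The pads swing forward as they close: fully open they stand 13 mm farther back than shut.
Start: joints at [-1.164, 0.332, -0.065, 1.46, 0.022, 1.35, -0.088], TCP at [0.26, 0.568, 0.253] pointing down, gripper open.
Joint ranges: [-2.6, 2.6], [-0.5, 2.12], [-1.47, 1.34], [0.16, 2.42], [-1.27, 4.41], [0.06, 2.06], [-2.6, 2.6]. Speed limits (rad/s): [2.22, 2.22, 2.79, 2.79, 3.14, 3.14, 3.14].

INTERFACE

Orientations are given as a rotation vector (axis times angle).
In Python, from bench import robot, snapshot, calibration gives the robot as it stands. The module is installed in compiled form; this text tells all that it offers.
- The arm moves only by the tool servo_tool, never from a script. Its argument "plan" is a list that holds one entry, the list of rows, each a list of 7 numbers: the shift along the world's x, y, z in mm, then the turn, a rotation vector about the world's x, y, z in rad, then the closure in counts, from 0 (fully open) to 255 (shut). In form: [[[dx, dy, dz, ax, ay, az, hand], ...]]. A call has 1 to 5 rows; each row is the pose to reach, as a shift and turn from the pose commanded when the call began; what a row does not reach only later rows make up. A row lasts 1/10 s, in which the tool goes at most 50 mm and 8.59 degrees, less where a joint would pass 70% of its speed; a pose out of reach is approached as far as the arm can. A call with a gripper value outside its range is refused whole. The fingers move at their own pace and stop on an object; "squeeze" is the grip in N (left out, the last holds). Time passes only in rows, so rows that repeat a pose let the fingers close. It gives the time, the measured TCP pose, the force, the opening and the grip force at its end, in the units of the state.
- robot.sense(): the state, without advancing time (a new reading comes with each control period).
- snapshot(name): name is "scene" or "side" or "wrist"; returns (picture, depth): 384x512x3 uint8, red, green, blue; 384x512 float32, m along the optical axis (not along the pixel's ray), 0 where there is no reading.
- calibration(name): a dict with "fov_y" (degrees; the focal length in pixels is half the picture's height over the tangent of half this angle, whatever the lens; pixels are square), "cx", "cy" (the principal point, pixels), "distortion" ([k1, k2, p1, p2, k3] as OpenCV has them; the pictures are not rectified), "origin" and "orientation" of the camera in the world. Camera axes: x right, y up, looking along -z (the intrinsics and any distortion apply to the point x, -y, -z); pixel columns grow to the right and rows downward; lengths in m; the calibration is good to about 2 mm. A picture is of the moment at which its call begins: read the wrist's pose just before it. calibration takes no time and is no camera call; for the wrist camera it gives the pose at the moment of the call.
- robot.finish_job(): hands the job in; it is judged then, once.
The state is a dict: "time_s": time; "q": joint angles; "qvel": joint speeds; "tau": joint torques, N m; "ee_pos": TCP position; "eef_rot": TCP orientation; "force": force on the tool from outside, world axes, zero at the start; "wrist_torque": the same for the moment, N m; "width": finger opening in m; "grip_force": force on a finger pad.
Only numpy, scipy, OpenCV 4.12 (cv2) and the standard library are available. Lean on these libraries where they do the work, as an engineer would, in place of code of your own. Each camera call takes 0.05 s, during which the arm holds its last target. There are 200 camera calls.

TASK

Take the reducing ring with the wider hole and fit it into the round recess of the router plate: hook its tongue into the slot under the fence-side edge, then push the near side down past the spring balls until it lies fully home and flush all round; set it in, do not drop it. Then swing the amber bit guard down gently onto its stops. Leave the other ring, the sanding block and the marking gauge where they lie.

Things in the scene. Friction and masses are not known exactly. Their poses are not given: they have to be found in the camera images.
- ring_wide: dark red reducing ring with the WIDER hole, lying flat: 98 mm outside, 48 mm hole, 10 mm thick, about 150 g, edges chamfered 1.2 mm. A tongue 14 mm wide and 4 mm thick, level with the underside, sticks 5 mm out of the rim. Origin: centre of the underside, x points to the tongue, z up. The 25 mm web can be pinched, one finger in the hole and one outside the rim, best opposite the tongue
- ring_narrow: the other dark red ring, same outside and tongue but a 28 mm hole; not wanted. Origin: centre of its underside, x to its tongue
- router_top: router top on the bench, stands differently each time, fixed during the work: slab 400 mm (x) by 580 mm (y), 60 mm high, walnut edges. Flush in its middle an aluminium insert plate 235 x 300 mm is bedded in black packing strips, fixed and parallel to the slab but fitted by hand, up to 6 mm off centre in x and in y. Origin: centre of the slab's underside; x points from the operator to the fence
- recess_about (a point): middle of the slab's surface (z up, axes as router_top): the recess in the insert plate has its centre here only within 6 mm in x and in y, find it by eye or touch. Recess 100 mm in diameter, 10 mm deep, mouth chamfered 1.5 mm; at the bottom a ledge 6 mm thick carries the ring, inside it a round 80 mm hole, 40 mm deep. Seated ring: flush, same side up, its x along this x
- slot_about (a point): mouth of the tongue's slot at ledge level in the recess wall, fence side (+x), 50 mm from the recess centre; true place again up to 6 mm off in x and y. A dark line on the plate marks it. Slot 17 mm wide, 6.5 high, 6.5 deep, 3.5 mm of plate above it: the ring cannot go in flat, only tilted, tongue side low, tongue pushed in under the plate, then the near side swung down
- catch_about (a point): midway between two sprung steel balls that stick 4 mm out of the recess wall on the operator's side, 37 degrees either side of -x, 6 mm above the ledge (true place up to 6 mm off in x and y, with the plate). A ring hooked in rests on them, its -x edge standing 7 to 10 mm proud; a push of roughly 10 to 15 N down on its -x side snaps it home and the balls hold it
- fence (a point): middle of the top front edge of the fence, a wooden-faced bar along y, 66 mm higher than the plate; its front face is 80 mm from the slab's middle in +x and it is 44 mm thick. A black dust hood, 120 mm wide and lower than the fence, stands behind it. Nothing higher stands behind the guard. Axes as router_top
- guard (a joint): hinge of the amber bit guard in rad: 0 = level on its two rubber stops over the plate, about 1.6 = upright as at the start, largest 1.85, leaning back. The hinge is stiff (0.14 N m friction): the guard stays where it is left and must be pushed all the way down, 1 to 3 N near its free edge
- guard_hinge (a point): middle of the guard's hinge axis, 90 mm from the slab's middle in +x and 67 mm above its surface, just over the fence; the axis runs along y. Axes as router_top
- guard_edge (a point): middle of the guard's free edge, 126 mm from the hinge axis. The guard is an amber plastic plate 110 mm wide, 6 mm thick (this point is mid-thickness), with a 14 mm lip turned down along the free edge. x points from the edge to the hinge, y along the hinge, z out of the outer face (upper face when down)
- sanding_block: beech sanding block with cork sole, 65 x 120 x 36 mm, lying on the router top on the operator's side of the recess. Origin: centre of the underside, y along its length
- gauge: steel marking gauge lying on the bench beside the router top: 200 mm bar with a 34 mm round head, 34 mm high. Origin: centre of its underside, x along the bar
Mind the look-alikes: they are no part of the job. Leave any green look-alike of the ring_wide alone.

How it is judged:
On the way, in this order (a step that is already met when the one before it is completed fails the run):
1. the ring with the wider hole lies flush in the recess, its tongue in the slot (horizontal distance between ring_wide and recess_about below 0.012 m and z of ring_wide in the frame of recess_about below -0.0085 m and angle between ring_wide's own z axis and vertical below 0.03 rad and angle between the x axis of ring_wide and the x axis of router_top, either way round below 0.08 rad), for 0.2 s.
2. the guard is down on its stops (value of joint guard below 0.05 rad), for 0.2 s.
At the end, for the whole second after the job is handed in: the wide-hole ring lies at rest, flush in the recess (underside within 1.5 mm of full depth, tilt under 0.03 rad, tongue in the slot), the guard is down on its stops (within 0.05 rad), and the other ring, the sanding block and the gauge lie within 30 mm of where they were (all of step 1 and linear speed of ring_wide below 0.02 m/s and value of joint guard below 0.05 rad and distance of each of ring_narrow, sanding_block, gauge from where it was at the start of the episode below 0.03 m); the robot touches nothing.
It fails at once if the ring is dropped or thrown: it moves faster than 0.6 m/s while no finger touches it (a fall of about 18 mm) (contact force between the fingers and ring_wide below 0.05 N and linear speed of ring_wide above 0.6 m/s).
It fails at once if the guard is slammed: it comes onto its stops (the last 0.2 rad) faster than 1.5 rad/s (value of joint guard below 0.2 rad and velocity of joint guard below -1.5 rad/s).
It fails at once if the other ring, the sanding block or the gauge is shifted by more than 30 mm (distance of any of ring_narrow, sanding_block, gauge from where it was at the start of the episode above 0.03 m).
It also fails if it takes over 72 s, if anything falls off the work surface, if the arm or the gripper's body presses on something with over 40 N, if the wrist force passes 120 N, or if a joint passes its speed limit or range.

## Working session

There is one attempt and no reset: what is moved stays moved. The work goes in short steps, Python scripts to look and compute and a tool call to move; the robot and the scene stay as the last step left them, time stands still between calls to the robot, and variables do not carry over. Pictures are saved under pics/ and viewed, at most 14 in all, crops included, and the job is handed in when it is done.

Besides the shell and the picture viewer there is one more tool, called after "Emit:" as name(argument=value, ...) on one line, values as JSON. servo_tool: Moves the arm, as the interface text tells. Its arguments: {"type":"object","properties":{"plan":{"type":"array"},"squeeze":{"type":"number"}},"required":["plan"]}

```bash
mkdir -p pics; cat > h.py <<'E'
import numpy as np, cv2
from scipy.spatial.transform import Rotation as R
from bench import robot, snapshot, calibration
def shot(name,fn=None):
    c=calibration(name); im,d=snapshot(name)
    if fn: cv2.imwrite('pics/'+fn,cv2.cvtColor(im,cv2.COLOR_RGB2BGR))
    return c,im,d
def K(c):
    f=192/np.tan(np.radians(c['fov_y'])/2)
    return np.array([[f,0,c['cx']],[0,f,c['cy']],[0,0,1.]])
def rot(c):
    o=np.array(c['orientation'],float)
    return R.from_rotvec(o).as_matrix() if o.shape==(3,) else o
def ray(c,uv):
    p=cv2.undistortPoints(np.array(uv,float).reshape(-1,1,2),K(c),np.array(c['distortion'],float)).reshape(-1,2)
    return np.c_[p[:,0],-p[:,1],-np.ones(len(p))]@rot(c).T
def atz(c,uv,z):
    r=ray(c,uv); o=np.array(c['origin']); return o+r*((z-o[2])/r[:,2])[:,None]
def world(c,uv,d):
    uv=np.array(uv).reshape(-1,2); z=np.array([d[int(round(v)),int(round(u))] for u,v in uv])
    return np.array(c['origin'])+ray(c,uv)*z[:,None]
def cloud(c,d):
    v,u=np.mgrid[:384,:512]; uv=np.c_[u.ravel(),v.ravel()]
    P=np.array(c['origin'])+ray(c,uv)*d.ravel()[:,None]
    P[d.ravel()==0]=np.nan
    return P.reshape(384,512,3)
def pix(c,P):
    q=(np.array(P,float).reshape(-1,3)-np.array(c['origin']))@rot(c); q=q*[1,-1,-1]
    return cv2.projectPoints(q,np.zeros(3),np.zeros(3),K(c),np.array(c['distortion'],float))[0].reshape(-1,2)
E
python3 - <<'E'
from h import *
print(robot.sense())
a=[shot(n,n+'0.png') for n in('scene','side')]
for c,_,_ in a: print(c)
cv2.imwrite('pics/both.png',cv2.resize(cv2.vconcat([cv2.imread('pics/scene0.png'),cv2.imread('pics/side0.png')]),(400*2*512//683,600*1)) if 0 else cv2.imread('pics/scene0.png'))
E
```

```text
{'time_s': 0.0, 'q': array([-1.16359477,  0.33286454, -0.06468315,  1.46095045,  0.02157554,
        1.3498569 , -0.08845328]), 'qvel': array([ 1.09555857e-03, -7.62607459e-04, -2.04299796e-04, -1.75180120e-03,
        3.68625870e-04,  3.46426387e-04, -3.39525521e-05]), 'tau': array([-9.95378286e-04, -6.25460744e+01,  4.85177629e-02, -3.91606843e+01,
        1.61526224e-02,  9.96605231e-03, -5.31327566e-05]), 'ee_pos': array([0.26029678, 0.56784843, 0.25251606]), 'eef_rot': array([-6.69820906e-01, -3.06909757e+00,  2.13928072e-03]), 'force': array([-0.71738994, -0.23847504, -0.05882325]), 'wrist_torque': array([-0.03510231,  0.02220394, -0.01462807]), 'grip_force': 0.0, 'width': 0.08566789724732762}
{'fov_y': 48.7906938142796, 'cx': 252.53021468332412, 'cy': 194.4152943852661, 'distortion': array([-0.1449918,  0.       ,  0.       ,  0.       ,  0.       ]), 'origin': array([ 1.15392876, -0.15387056,  1.09829562]), 'orientation': array([0.5175647, 0.3408692, 1.1416166])}
{'fov_y': 45.17783340820992, 'cx': 257.4430548110925, 'cy': 192.60460819414598, 'distortion': array([0.00072275, 0.        , 0.        , 0.        , 0.        ]), 'origin': array([0.0888951 , 1.09029506, 1.20461693]), 'orientation': array([ 0.23542582, -1.03969624, -2.56387686])}
```

View pics/scene0.png

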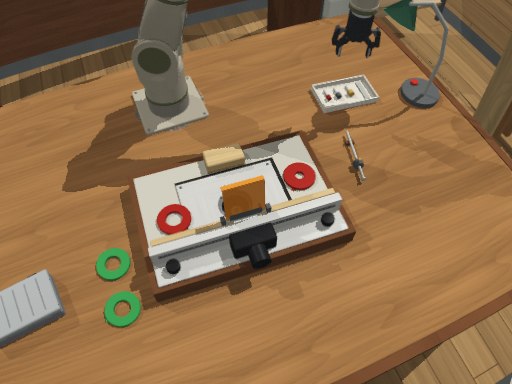

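View pics/side0.png

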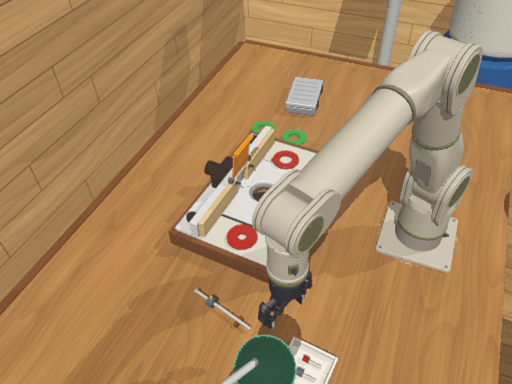

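Candidates: red rings at scene (174,219) and (299,176). The green ones at (113,264) and (123,309) are look-alikes and are ruled out by colour. The hole at (174,219) looks wider, so I'll measure both and check in a crop.

```bash
python3 - <<'E'
from h import *
c,im,d=shot('scene'); P=cloud(c,d)
hsv=cv2.cvtColor(im,cv2.COLOR_RGB2HSV)
red=(((hsv[...,0]<6)|(hsv[...,0]>174))&(hsv[...,1]>170)&(hsv[...,2]>60)).astype(np.uint8)
n,l,s,ce=cv2.connectedComponentsWithStats(red)
for i in range(1,n):
    if s[i,4]>150:
        m=(l==i); ys,xs=np.nonzero(m)
        Z=np.nanmedian(P[m][:,2]); W=atz(c,np.c_[xs,ys],0.07)
        q,(w,h),_=cv2.minAreaRect(W[:,:2].astype(np.float32))
        area=s[i,4]; mid=W[:,:2].mean(0); r=np.linalg.norm(W[:,:2]-np.array(q),axis=1)
        print(ce[i],area,'z',Z,'c',q,w,h,'mean',mid,'rmin/pct',r.min(),np.percentile(r,[1,99,100]))
# slab top: points with z 0.05-0.07
m=(P[...,2]>.052)&(P[...,2]<.068); print(m.sum())
mm=cv2.morphologyEx(m.astype(np.uint8),cv2.MORPH_OPEN,np.ones((3,3)))
n,l,s,ce=cv2.connectedComponentsWithStats(mm); i=1+np.argmax(s[1:,4]);Q=P[l==i]
print(s[i],np.median(Q[:,2]),cv2.minAreaRect(Q[:,:2].astype(np.float32)))
# fence top z .12-.13
m=(P[...,2]>.118)&(P[...,2]<.132)
n,l,s,ce=cv2.connectedComponentsWithStats(m.astype(np.uint8))
for i in range(1,n):
  if s[i,4]>80: print(s[i],cv2.minAreaRect(P[l==i][:,:2].astype(np.float32)))
cr=cv2.cvtColor(im[130:290,120:360],cv2.COLOR_RGB2BGR); cv2.imwrite('pics/crop1.png',cv2.resize(cr,None,fx=3.3,fy=3.3,interpolation=cv2.INTER_CUBIC))
E
```

```text
[298.7828201  175.79902755] 617 z 0.06967553827122286 c (0.5172202587127686, 0.2667117714881897) 0.09193160384893417 0.09678009897470474 mean [0.51698497 0.26611253] rmin/pct 0.012190393763303164 [0.01393978 0.04993103 0.05392763]
[173.51993068 218.76083189] 577 z 0.06980711046246224 c (0.5142523646354675, -0.12592364847660065) 0.09386459738016129 0.09267138689756393 mean [ 0.51653801 -0.12599823] rmin/pct 0.021589530063362155 [0.02327745 0.04910637 0.05052075]
15689
[  128   131   204   164 10905] 0.05990303961193311 ((0.5254791378974915, 0.05960486829280853), (0.5833444595336914, 0.4065196216106415), 86.12765502929688)
[144  79  42  17 131] ((0.048424188047647476, -0.010072998702526093), (0.14132025837898254, 0.05438530445098877), 78.91227722167969)
[ 148  188  194   73 3592] ((0.6764747500419617, 0.04795518517494202), (0.5375818014144897, 0.14436665177345276), 86.15296173095703)
```

View pics/crop1.png

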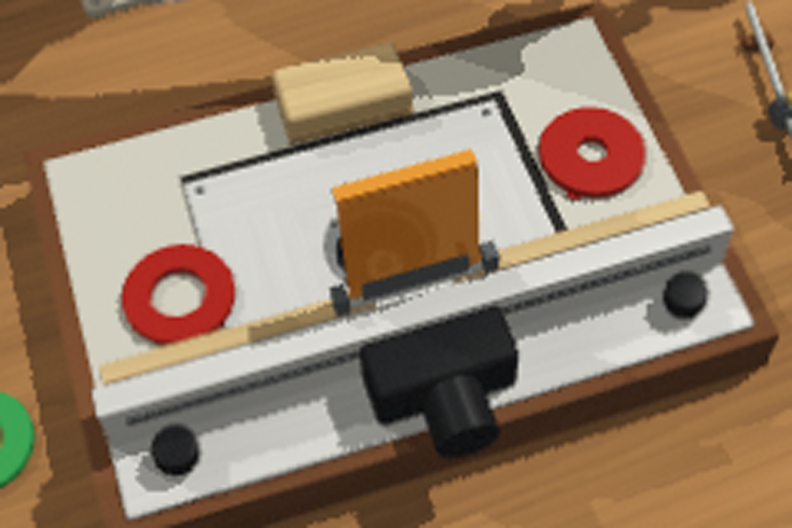

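Left ring (scene 174,219) has a hole radius of about 23 mm, so it is ring_wide. The right one (299,176) has about 13 mm and is the narrow ring. The router's yaw is about -3.9°. Next I'll swing over towards the recess.

Emit:
servo_tool(plan=[[[15, -45, 10, 0, 0, -0.14], [35, -90, 20, 0, 0, -0.28], [50, -135, 30, 0, 0, -0.42], [70, -180, 40, 0, 0, -0.56], [85, -225, 50, 0, 0, -0.7]]])

```text
invalid input
```

Each row needs the hand value.

Emit:
servo_tool(plan=[[[15, -45, 10, 0, 0, -0.14, 0], [35, -90, 20, 0, 0, -0.28, 0], [50, -135, 30, 0, 0, -0.42, 0], [70, -180, 40, 0, 0, -0.56, 0], [85, -225, 50, 0, 0, -0.7, 0]]])

```text
time_s: 0.65
ee_pos: [0.3461, 0.341, 0.3035]
eef_rot: [-1.69, -2.648, 0.0]
force: [1.6, -0.1, 0.8]
width: 0.0852
grip_force: 0.0
```

```bash
python3 - <<'E'
from h import *
s=robot.sense(); c=calibration('wrist'); M=R.from_rotvec(s['eef_rot']).as_matrix()
print(s['ee_pos'],s['q']); print('tool axes\n',M)
print('cam off in tool',M.T@(c['origin']-s['ee_pos']),'look in tool',M.T@(-rot(c)[:,2]),c['fov_y'])
E
```

```text
[0.34606292 0.34101398 0.30351313] [-9.84905658e-01 -4.09862578e-03  1.12770701e-01  1.74331745e+00
  3.53004164e-04  1.40237231e+00 -4.37477607e-01]
tool axes
 [[-4.21154164e-01  9.06989063e-01 -1.02453685e-04]
 [ 9.06989064e-01  4.21154170e-01  5.40524441e-05]
 [ 9.21737725e-05 -7.01599603e-05 -9.99999993e-01]]
cam off in tool [ 0.07520692  0.00036637 -0.12095649] look in tool [-0.29618993 -0.00101821  0.95512852] 58.39480575195657
```

Emit:
servo_tool(plan=[[[25, -43, 0, 0, 0, -0.1, 0], [50, -86, 0, 0, 0, -0.2, 0], [75, -129, 0, 0, 0, -0.3, 0], [100, -172, 0, 0, 0, -0.4, 0], [125, -215, 0, 0, 0, -0.5, 0]]])

```text
time_s: 1.15
ee_pos: [0.4709, 0.1262, 0.3034]
eef_rot: [-2.29, -2.15, -0.001]
force: [1.7, 0.9, 0.3]
width: 0.0855
grip_force: 0.0
```

Emit:
servo_tool(plan=[[[10, -18, 0, 0, 0, 0, 0], [19, -35, 0, 0, 0, 0, 0], [19, -35, 0, 0, 0, 0, 0], [19, -35, 0, 0, 0, 0, 0]]])

```text
time_s: 1.55
ee_pos: [0.4892, 0.0935, 0.3031]
eef_rot: [-2.286, -2.154, 0.0]
force: [-0.1, -1.0, -0.5]
width: 0.0853
grip_force: 0.0
```

```bash
python3 - <<'E'
from h import *
s=robot.sense(); print(s['ee_pos'],s['q'])
c,im,d=shot('wrist','w1.png'); P=cloud(c,d)
np.savez('w1.npz',P=P,im=im)
print(pix(c,[.525,.06,.06]))
E
```

```text
[0.48920021 0.0934885  0.30314793] [-0.68960378  0.01110288  0.41619918  1.73003885 -0.00474866  1.40171316
 -0.33192864]
[[286.23088861 187.79376983]]
```

View pics/w1.png

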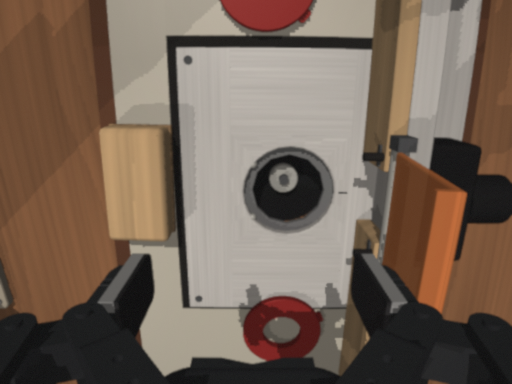

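Recess at (288,189), slot mark at (342,192), wide ring at (282,328) with a tongue bump possibly near (318,312), sanding block at (137,182). Now to fit them.

```bash
python3 - <<'E'
from h import *
s=robot.sense(); c,im,d=shot('wrist'); P=cloud(c,d)
g=cv2.cvtColor(im,cv2.COLOR_RGB2GRAY).astype(float)
def fit(W):
    k=np.ones(len(W),bool)
    for _ in range(6):
        A=np.c_[2*W[k],np.ones(k.sum())]; x=np.linalg.lstsq(A,(W[k]**2).sum(1),rcond=None)[0]
        r=np.sqrt(x[2]+x[0]**2+x[1]**2); e=np.hypot(*(W-x[:2]).T)-r; k=abs(e)<max(2*np.std(e[k]),.0008)
    return x[:2],r,k.sum(),np.std(e[k])
# radial scan from outside inward for brightness drop, at plane z=.06
c0=np.array([.525,.06])
for it in range(2):
  E=[]
  for t in np.linspace(0,2*np.pi,180,endpoint=False):
    r=np.arange(.062,.040,-.0003); X=c0+r[:,None]*[np.cos(t),np.sin(t)]
    uv=pix(c,np.c_[X,np.full(len(r),.06)]).astype(np.float32)
    v=cv2.remap(g.astype(np.float32),uv[:,0].reshape(-1,1),uv[:,1].reshape(-1,1),cv2.INTER_LINEAR).ravel()
    base=np.median(v[:15]); i=np.argmax(v<base-25)
    if i>0: E.append(X[i])
  f=fit(np.array(E)); c0=f[0]; print('recess',f,len(E))
print('tick',atz(c,[[338,192],[347,192]],.06), 'plate z',np.median(world(c,[[220,100],[220,250],[330,260]],d)[:,2]))
hsv=cv2.cvtColor(im,cv2.COLOR_RGB2HSV)
red=(((hsv[...,0]<6)|(hsv[...,0]>174))&(hsv[...,1]>150)&(hsv[...,2]>50)).astype(np.uint8)
red[:200]=0
n,l,st,ce=cv2.connectedComponentsWithStats(red); i=1+np.argmax(st[1:,4]); m=(l==i).astype(np.uint8)
cs,_=cv2.findContours(m,cv2.RETR_CCOMP,cv2.CHAIN_APPROX_NONE)
for q in cs:
  if len(q)>40: W=atz(c,q.reshape(-1,2),.07)[:,:2]; f=fit(W); print('ring',f); 
  if len(q)>120:
    e=np.hypot(*(W-f[0]).T)-f[1]; a=np.degrees(np.arctan2(*(W-f[0]).T[::-1]));
    k=abs(e)>.002; print(np.c_[a[k],e[k]*1e3].round(1).tolist())
# plate edges: packing strips dark -> yaw from left strip inner edge
pts=[]
for v in range(60,290,5):
    row=g[v,160:215]; j=np.where(row<60)[0]
    if len(j): pts.append([160+j.max()+.5,v])
W=atz(c,pts,.06)[:,:2]; dd=np.polyfit(W[:,1],W[:,0],1); print('strip x vs y slope deg',np.degrees(np.arctan(dd[0])))
x0=280;cv2.imwrite('pics/crop2.png',cv2.resize(cv2.cvtColor(im[285:375,230:340],cv2.COLOR_RGB2BGR),None,fx=6,fy=6))
E
```

```text
recess (array([0.52691423, 0.05612426]), np.float64(0.05080986645013055), np.int64(169), np.float64(0.00029280629205808583)) 180
recess (array([0.52690156, 0.05614383]), np.float64(0.05081932494052085), np.int64(172), np.float64(0.00030996753136656064)) 180
tick [[0.58241054 0.05241627 0.06      ]
 [0.59252128 0.05181854 0.06      ]] plate z 0.06001888484798257
ring (array([ 0.51264129, -0.12156848]), np.float64(0.04771753949922372), np.int64(163), np.float64(0.0007650387112027303))
[[-114.6, 2.9], [-113.2, 2.4], [-111.8, 2.0], [-100.4, -3.5], [-98.7, -3.6], [-97.0, -3.7], [-95.3, -3.7], [-93.7, -5.4], [-92.0, -5.4], [-90.2, -5.3], [-88.3, -6.9], [-86.5, -6.7], [-84.8, -6.5], [-83.0, -6.3], [-81.2, -6.0], [-79.5, -5.7], [-77.8, -5.4], [-76.2, -5.0], [-74.5, -4.6], [-72.9, -4.2], [-71.3, -3.7], [-69.8, -3.2], [-68.3, -2.6], [-66.8, -2.0], [-58.8, 2.0], [14.4, 2.4], [15.6, 3.9], [17.7, 3.2], [19.3, 3.6], [20.8, 4.1], [23.0, 3.5], [24.5, 4.1], [26.6, 3.7], [27.3, 2.6]]
ring (array([ 0.51245864, -0.12162074]), np.float64(0.022912605166909034), np.int64(81), np.float64(0.0007117379969998526))
strip x vs y slope deg 3.8925079574490784
```

View pics/crop2.png

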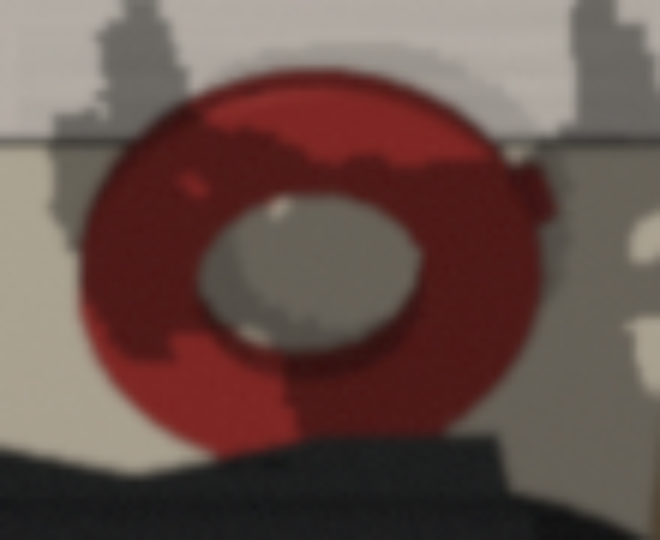

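Ring_wide confirmed (48 mm hole). Its tongue points about +16 to 20°. Recess centre is about (0.527, 0.056), and the slot mark agrees with yaw -3.9°. I'll take a closer look above the ring.

Emit:
servo_tool(plan=[[[0, -46, -10, 0, 0, 0.07, 0], [0, -92, -20, 0, 0, 0.14, 0], [0, -138, -35, 0, 0, 0.21, 0], [0, -184, -55, 0, 0, 0.28, 0], [0, -230, -75, 0, 0, 0.35, 0]]])

```text
time_s: 2.15
ee_pos: [0.4894, -0.137, 0.2281]
eef_rot: [1.869, 2.524, 0.002]
force: [1.1, 0.9, -1.1]
width: 0.0855
grip_force: 0.0
```

Emit:
servo_tool(plan=[[[0, -20, 0, 0, 0, 0, 0], [0, -20, 0, 0, 0, 0, 0], [0, -20, 0, 0, 0, 0, 0]]])

```text
time_s: 2.45
ee_pos: [0.4897, -0.1553, 0.2285]
eef_rot: [-1.875, -2.521, -0.001]
force: [-0.3, 1.5, -0.0]
width: 0.0853
grip_force: 0.0
```

```bash
cat > ring.py <<'E'
from h import *
def fit(W):
    k=np.ones(len(W),bool)
    for _ in range(6):
        A=np.c_[2*W[k],np.ones(k.sum())]; x=np.linalg.lstsq(A,(W[k]**2).sum(1),rcond=None)[0]
        r=np.sqrt(x[2]+x[0]**2+x[1]**2); e=np.hypot(*(W-x[:2]).T)-r; k=abs(e)<max(2*np.std(e[k]),.0008)
    return x[:2],r,k.sum(),np.std(e[k])
E
python3 - <<'E'
from ring import *
s=robot.sense(); print(s['ee_pos'],s['eef_rot'],s['q'])
c,im,d=shot('wrist','w2.png'); P=cloud(c,d)
hsv=cv2.cvtColor(im,cv2.COLOR_RGB2HSV)
red=(((hsv[...,0]<6)|(hsv[...,0]>174))&(hsv[...,1]>150)&(hsv[...,2]>40))
top=red&(P[...,2]>.0675)&(P[...,2]<.075)
print(red.sum(),top.sum(),np.median(P[top][:,2]))
cs,_=cv2.findContours(top.astype(np.uint8),cv2.RETR_CCOMP,cv2.CHAIN_APPROX_NONE)
for q in cs:
  if len(q)>60: W=atz(c,q.reshape(-1,2),.07)[:,:2]; f=fit(W); print('ring',len(q),f); C=f[0] if f[1]>.03 else C
tg=red&(P[...,2]>.0615)&(P[...,2]<.066)
Q=P[tg]; r=np.hypot(*(Q[:,:2]-C).T); Q=Q[(r>.0505)&(r<.058)]; a=np.degrees(np.arctan2(*(Q[:,:2]-C).T[::-1]))
print(len(Q),np.percentile(a,[0,5,50,95,100]),Q.mean(0))
E
```

```text
[ 0.48971769 -0.15528322  0.22846767] [-1.87466893e+00 -2.52062572e+00 -5.92908345e-04] [-0.40755361  0.10110396  0.67339051  1.81718543 -0.06693877  1.24605512
  0.57657754]
7984 7873 0.07035694672457649
ring 328 (array([ 0.51297239, -0.12505417]), np.float64(0.047538977171286204), np.int64(308), np.float64(0.00025413447029532925))
ring 165 (array([ 0.51259036, -0.12481867]), np.float64(0.024169447554148463), np.int64(164), np.float64(0.0003501941756648827))
42 [11.10989451 11.8876073  17.65313143 23.26650128 24.60770751] [ 0.56223523 -0.10926818  0.06408951]
```

View pics/w2.png

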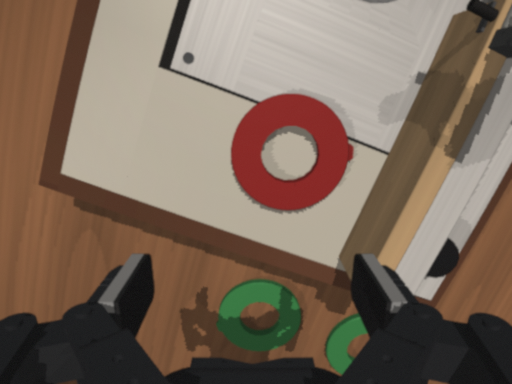

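Ring centre (0.513, -0.125), top at 0.070, tongue at +17.7°. The tool's y axis is already aligned with it. The pinch point opposite the tongue is (0.478, -0.136).

Emit:
servo_tool(plan=[[[-4, 6, -30, 0, 0, 0.01, 150], [-8, 12, -65, 0, 0, 0.017, 150], [-12, 19, -100, 0, 0, 0.017, 150], [-12, 19, -115, 0, 0, 0.017, 150], [-12, 19, -115, 0, 0, 0.017, 150]]])

```text
time_s: 3.0
ee_pos: [0.4765, -0.1352, 0.1117]
eef_rot: [-1.849, -2.536, 0.002]
force: [0.3, -0.2, 0.8]
width: 0.0353
grip_force: 0.0
```

Emit:
servo_tool(plan=[[[0, 0, -8, 0, 0, 0, 150], [0, 0, -16, 0, 0, 0, 150], [0, 0, -22, 0, 0, 0, 150], [0, 0, -24, 0, 0, 0, 150], [0, 0, -24, 0, 0, 0, 150]]])

```text
time_s: 3.5
ee_pos: [0.4774, -0.1376, 0.0894]
eef_rot: [-1.855, -2.536, 0.0]
force: [-0.6, 0.5, -0.3]
width: 0.0348
grip_force: 0.0
```

Emit:
servo_tool(plan=[[[0, 1, -2, 0, 0, 0, 150], [0, 1, -4, 0, 0, 0, 150], [0, 1, -5, 0, 0, 0, 150], [0, 1, -5, 0, 0, 0, 150]]])

```text
time_s: 3.9
ee_pos: [0.4774, -0.1365, 0.0844]
eef_rot: [-1.854, -2.536, -0.0]
force: [0.2, -0.1, 0.7]
width: 0.0351
grip_force: 0.0
```

```bash
python3 - <<'E'
from h import *
c,im,d=shot('wrist','w3.png')
cv2.imwrite('pics/w3c.png',cv2.resize(cv2.cvtColor(im[170:,110:410],cv2.COLOR_RGB2BGR),None,fx=2.6,fy=2.6))
E
```

```text
(no output)
```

View pics/w3c.png

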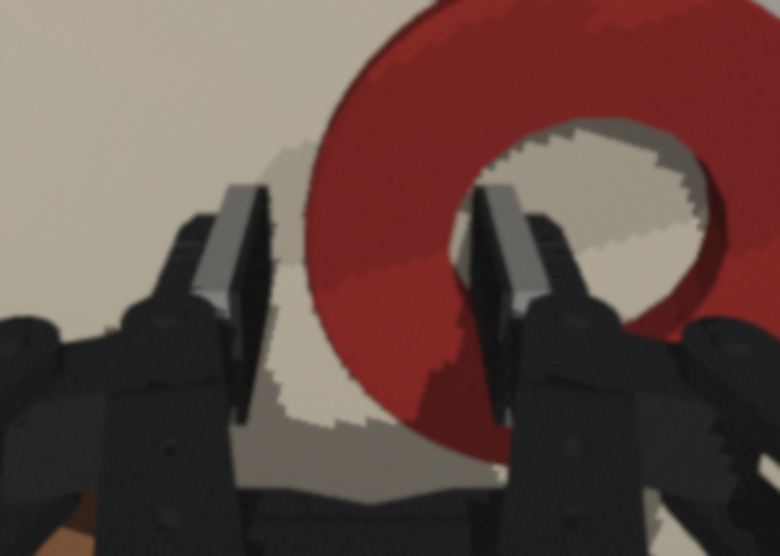

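The fingers straddle the web (outer pad near x=270, inner near x=475 in the crop). I'll feel for the surface to learn the tip height.

Emit:
servo_tool(plan=[[[0, 0, -1, 0, 0, 0, 150], [0, 0, -2, 0, 0, 0, 150], [0, 0, -2, 0, 0, 0, 150]]])

```text
time_s: 4.25
ee_pos: [0.4773, -0.1365, 0.0823]
eef_rot: [-1.854, -2.536, 0.0]
force: [0.2, 0.3, 0.4]
width: 0.0355
grip_force: 0.0
```

Emit:
servo_tool(plan=[[[0, 0, -1, 0, 0, 0, 150], [0, 0, -2, 0, 0, 0, 150], [0, 0, -2, 0, 0, 0, 150]]])

```text
time_s: 4.55
ee_pos: [0.4775, -0.1365, 0.0811]
eef_rot: [-1.854, -2.535, -0.001]
force: [-5.2, 1.0, 12.3]
width: 0.0353
grip_force: 6.2
```

Surface felt at TCP z ≈ 0.0815, so the tips are about 21.5 mm ahead. Raise 5 mm and grip.

Emit:
servo_tool(plan=[[[0, 0, 5, 0, 0, 0, 150], [0, 0, 5, 0, 0, 0, 200], [0, 0, 5, 0, 0, 0, 220], [0, 0, 5, 0, 0, 0, 220], [0, 0, 5, 0, 0, 0, 220]]], squeeze=60)

```text
time_s: 5.05
ee_pos: [0.4775, -0.1368, 0.0865]
eef_rot: [-1.854, -2.536, -0.001]
force: [-6.1, 1.3, 17.2]
width: 0.0235
grip_force: 54.3
```

Emit:
servo_tool(plan=[[[0, 0, 3, 0, 0, 0, 220], [0, 0, 10, 0, 0, 0, 220], [0, 0, 25, 0, 0, 0, 220], [0, 0, 45, 0, 0, 0, 220], [0, 0, 65, 0, 0, 0, 220]]])

```text
time_s: 5.55
ee_pos: [0.4771, -0.1365, 0.1512]
eef_rot: [-1.854, -2.535, 0.001]
force: [0.4, 1.1, -1.6]
width: 0.0238
grip_force: 55.3
```

```bash
cat > inhand.py <<'E'
from ring import *
def inhand(save=None):
    s=robot.sense(); c,im,d=shot('wrist',save); P=cloud(c,d)
    hsv=cv2.cvtColor(im,cv2.COLOR_RGB2HSV)
    red=(((hsv[...,0]<6)|(hsv[...,0]>174))&(hsv[...,1]>150)&(hsv[...,2]>35))&np.isfinite(P[...,2])
    M=R.from_rotvec(s['eef_rot']).as_matrix(); T=(P-s['ee_pos'])@M
    k=red&(np.abs(T[...,2])<.06)&(np.linalg.norm(T,axis=2)<.12); Q=T[k]
    for _ in range(8):
        A=np.c_[Q[:,:2],np.ones(len(Q))]; p=np.linalg.lstsq(A,Q[:,2],rcond=None)[0]; e=Q[:,2]-A@p; Q=Q[abs(e)<max(.0012,1.5*e.std())]
    n=np.array([p[0],p[1],-1]); n/=np.linalg.norm(n)   # ring up-normal in tool frame
    top=k&(abs(T[...,2]-(T[...,0]*p[0]+T[...,1]*p[1]+p[2]))<.002)
    cs,_=cv2.findContours(top.astype(np.uint8),cv2.RETR_CCOMP,cv2.CHAIN_APPROX_NONE)
    o=(np.array(c['origin'])-s['ee_pos'])@M; out=[]
    for q in cs:
        if len(q)>60:
            r=ray(c,q.reshape(-1,2))@M; t=(p[2]+o[0]*p[0]+o[1]*p[1]-o[2])/(r[:,2]-r[:,0]*p[0]-r[:,1]*p[1])
            W=o+r*t[:,None]; out.append((len(q),fit(W[:,:2])))
    return s,M,T,k,p,n,out
E
python3 - <<'E'
from inhand import *
s,M,T,k,p,n,out=inhand('w4.png')
print('plane',p,'n',n, 'world n',M@n); print(out)
C=[f for _,f in out if .03<f[1]<.06][0][0]
Ct=np.array([*C,p[0]*C[0]+p[1]*C[1]+p[2]])
d=T[k]; h=d[:,2]-(d[:,0]*p[0]+d[:,1]*p[1]+p[2]); r=np.hypot(*(d[:,:2]-C).T)
m=(h>.0035)&(h<.0085)&(r>.0505)&(r<.058); a=np.degrees(np.arctan2(d[m,0]-C[0],d[m,1]-C[1]))
print('centre top tool',Ct,'tongue n',m.sum(),np.percentile(a,[5,50,95]) if m.sum() else '')
E
```

```text
plane [-0.00426438 -0.00058904  0.0162717 ] n [-4.26434292e-03 -5.89038407e-04 -9.99990734e-01] world n [ 0.00135395 -0.00405967  0.99999084]
[(781, (array([0.00299949, 0.03440813]), np.float64(0.040963238860917225), np.int64(781), np.float64(0.010893975589739086)))]
centre top tool [0.00299949 0.03440813 0.01623864] tongue n 96 [-9.27890018 -2.95715052  2.37305629]
```

View pics/w4.png

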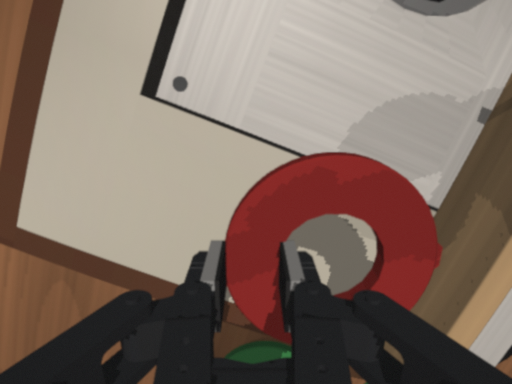

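```bash
cat >> inhand.py <<'E'
def centre(s,M,T,k,p):
    d=T[k]; h=d[:,2]-(d[:,0]*p[0]+d[:,1]*p[1]+p[2]); t=d[abs(h)<.0015]
    C=np.array([0,.0365]); 
    for _ in range(5):
        r=np.hypot(*(t[:,:2]-C).T); a=np.degrees(np.arctan2(t[:,0]-C[0],t[:,1]-C[1]))
        W=[]
        for b in range(-100,120,4):
            m=(abs(a-b)<2)&(r<.0515)
            if m.sum()>5: W.append(t[m][np.argmax(r[m]),:2])
        f=fit(np.array(W)); C=f[0]
    r=np.hypot(*(d[:,:2]-C).T); m=(h>.0035)&(h<.0085)&(r>.0505)&(r<.058); a=np.degrees(np.arctan2(d[m,0]-C[0],d[m,1]-C[1]))
    return f,a
if __name__=='__main__':
    s,M,T,k,p,n,out=inhand(); f,a=centre(s,M,T,k,p)
    print(s['ee_pos'],M[:,1],'plane',p,'n world',M@n); print(f,len(a),np.percentile(a,[2,50,98]) if len(a) else '')
E
python3 inhand.py
```

```text
[ 0.47872849 -0.1370721   0.15427518] [0.95311336 0.30259363 0.00346678] plane [-0.00369553 -0.00154153  0.01627005] n world [-0.00406438 -0.00374902  0.99998471]
(array([-7.60099632e-05,  3.53473082e-02]), np.float64(0.04888422081599516), np.int64(38), np.float64(0.0002952566357424465)) 95 [-6.7127103   0.31662869  5.68215676]
```

The ring is held level, with its centre 35.3 mm along tool y, tongue aligned, and top at tool z = +16.3 mm. Move over the recess and align yaw.

Emit:
servo_tool(plan=[[[1, 40, 10, 0, 0, -0.08, 220], [2, 85, 10, 0, 0, -0.17, 220], [4, 130, 10, 0, 0, -0.26, 220], [6, 170, 10, 0, 0, -0.34, 220], [7, 196, 10, 0, 0, -0.375, 220]]])

```text
time_s: 6.15
ee_pos: [0.4837, 0.0628, 0.1597]
eef_rot: [-2.294, -2.145, 0.0]
force: [0.5, -0.2, -1.7]
width: 0.0239
grip_force: 55.8
```

Emit:
servo_tool(plan=[[[0, 0, 0, 0, 0, 0, 220], [0, 0, 0, 0, 0, 0, 220], [0, 0, 0, 0, 0, 0, 220]]])

```text
time_s: 6.45
ee_pos: [0.4842, 0.0583, 0.16]
eef_rot: [-2.296, -2.145, 0.001]
force: [0.7, 0.5, -1.7]
width: 0.0239
grip_force: 55.8
```

```bash
python3 inhand.py; python3 - <<'E'
from ring import *
s=robot.sense(); print(s['ee_pos'],s['eef_rot'],s['force'],s['q'])
c,im,d=shot('wrist','w5.png')
E
```

```text
[0.48418696 0.0583006  0.1599931 ] [ 9.97686220e-01 -6.79844262e-02 -5.69301422e-04] plane [-0.00393035 -0.00097603  0.01624764] n world [-6.33902962e-04 -3.32004080e-03  9.99994288e-01]
(array([-0.0002391 ,  0.03501179]), np.float64(0.049091466498578554), np.int64(38), np.float64(0.00028813138906066846)) 92 [-6.20271868  0.18943529  6.69142221]
[0.4842888  0.05820408 0.16015832] [ 2.29621825e+00  2.14402092e+00 -8.05035349e-04] [ 0.83510421 -0.088784   -3.13454199] [-0.70006933  0.10432909  0.51835349  1.95621894 -0.05771903  1.09576642
 -0.22614241]
```

View pics/w5.png

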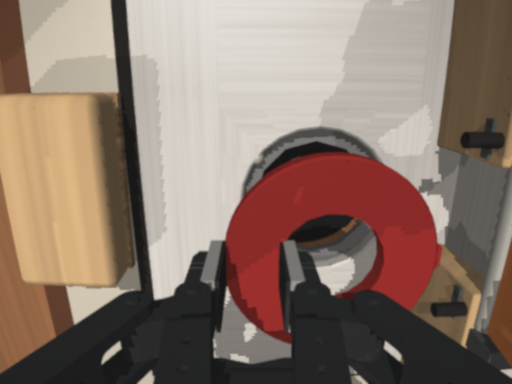

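Ring over the recess (recess centre at about (310,215), yaw right), sitting about 8 mm back from the fence. Now tilt the tongue side down by 0.17 rad and descend towards ledge level.

Emit:
servo_tool(plan=[[[3, 0.5, 0, 0.006, 0.085, 0, 220], [6.5, 0.5, 0, 0.0115, 0.17, 0, 220], [6.5, 0.5, -20, 0.0115, 0.17, 0, 220], [6.5, 0.5, -40, 0.0115, 0.17, 0, 220], [6.5, 0.5, -52, 0.0115, 0.17, 0, 220]]])

```text
time_s: 7.05
ee_pos: [0.4905, 0.059, 0.107]
eef_rot: [-2.201, -2.055, 0.178]
force: [-0.3, 0.3, -1.2]
width: 0.0236
grip_force: 56.1
```

Emit:
servo_tool(plan=[[[0, 0, -4, 0, 0, 0, 220], [0, 0, -8, 0, 0, 0, 220], [0, 0, -11, 0, 0, 0, 220], [0, 0, -11, 0, 0, 0, 220], [0, 0, -11, 0, 0, 0, 220]]])

```text
time_s: 7.55
ee_pos: [0.4912, 0.06, 0.0979]
eef_rot: [-2.2, -2.058, 0.174]
force: [-0.9, -0.5, -2.2]
width: 0.0234
grip_force: 56.1
```

```bash
cat > rep.py <<'E'
from h import *
s=robot.sense(); M=R.from_rotvec(s['eef_rot']).as_matrix(); p=s['ee_pos']
u=np.array([.9977,-.0677,0]);v=np.array([.0677,.9977,0]);Rc=np.array([.5269,.0561,.06])
print('t',s['time_s'],'F u,v,z',(s['force']@np.c_[u,v,[0,0,1]]).round(1),'tau',s['wrist_torque'].round(2),'w',s['width'])
for n,q in dict(tcp=[0,0,0],tonguetip=[0,.089,.0262],nearbot=[0,-.014,.0262],centre=[0,.035,.0262]).items():
    x=p+M@np.array(q)-Rc; print(n,(np.array([x@u,x@v,x[2]])*1e3).round(1))
y=M[:,1]; print('tilt',np.arcsin(-y[2]),'yaw err deg',np.degrees(np.arctan2(y@v,y@u)))
E
python3 rep.py
```

```text
t 7.55 F u,v,z [-0.8 -0.6 -2.2] tau [ 0.01 -0.2   0.03] w 0.023369701528761458
tcp [-35.9   1.5  37.9]
tonguetip [47.4  1.6 -2.9]
nearbot [-54.1   1.5  14.5]
centre [-5.8  1.5  6.2]
tilt 0.16959331706487274 yaw err deg 0.04994279646240218
```

Emit:
servo_tool(plan=[[[0, -1.3, -2, 0, 0, 0, 220], [0, -1.3, -4, 0, 0, 0, 220], [0, -1.3, -6, 0, 0, 0, 220], [0, -1.3, -6, 0, 0, 0, 220], [0, -1.3, -6, 0, 0, 0, 220]]])

```text
time_s: 8.05
ee_pos: [0.4909, 0.0587, 0.0914]
eef_rot: [-2.2, -2.057, 0.176]
force: [-0.6, -0.2, -1.9]
width: 0.0237
grip_force: 56.1
```

```bash
python3 rep.py
```

```text
t 8.05 F u,v,z [-0.6 -0.3 -1.9] tau [-0.04 -0.13  0.02] w 0.023654578166857034
tcp [-36.1   0.2  31.4]
tonguetip [47.2  0.2 -9.5]
nearbot [-54.3   0.1   8. ]
centre [-6.1  0.2 -0.3]
tilt 0.1704464808955913 yaw err deg 0.04365091644978652
```

Emit:
servo_tool(plan=[[[1.5, -0.1, 0, 0, 0, 0, 220], [3, -0.2, 0, 0, 0, 0, 220], [4.5, -0.3, 0, 0, 0, 0, 220], [5.5, -0.4, 0, 0, 0, 0, 220], [5.5, -0.4, 0, 0, 0, 0, 220]]])

```text
time_s: 8.55
ee_pos: [0.4966, 0.0582, 0.0915]
eef_rot: [-2.2, -2.057, 0.176]
force: [-0.3, 0.6, -1.7]
width: 0.0235
grip_force: 56.1
```

```bash
python3 rep.py
```

```text
t 8.55 F u,v,z [-0.3  0.6 -1.7] tau [-0.03 -0.19  0.01] w 0.023525939840909716
tcp [-30.4   0.1  31.5]
tonguetip [52.9  0.1 -9.4]
nearbot [-48.6   0.1   8. ]
centre [-0.4  0.1 -0.3]
tilt 0.17026758506966408 yaw err deg 0.037080533970198275
```

Emit:
servo_tool(plan=[[[0.7, 0, 0, 0, 0, 0, 220], [1.4, 0, 0, 0, 0, 0, 220], [2, -0.1, 0, 0, 0, 0, 220], [2, -0.1, 0, 0, 0, 0, 220]]])

```text
time_s: 8.95
ee_pos: [0.4975, 0.0581, 0.0912]
eef_rot: [-2.199, -2.056, 0.178]
force: [-4.1, -0.4, -0.7]
width: 0.0238
grip_force: 56.5
```

```bash
python3 rep.py
```

```text
t 8.95 F u,v,z [-4.1 -0.7 -0.7] tau [-0.08  0.97  0.08] w 0.023787063678610797
tcp [-29.4   0.   31.2]
tonguetip [53.8  0.1 -9.9]
nearbot [-47.7   0.    7.8]
centre [ 0.6  0.1 -0.6]
tilt 0.1724495207252837 yaw err deg 0.04673551212760388
```

The tongue is in the slot: contact only came at tip u ≈ 53.8, past the 50 mm wall. Swing the near side down about the tongue to about 0.085 rad.

Emit:
servo_tool(plan=[[[-0.8, 0.05, -1.7, -0.0015, -0.021, 0, 220], [-1.6, 0.1, -3.4, -0.003, -0.042, 0, 220], [-2.4, 0.15, -5.1, -0.0044, -0.064, 0, 220], [-3.2, 0.2, -6.8, -0.0058, -0.085, 0, 220], [-3.2, 0.2, -6.8, -0.0058, -0.085, 0, 220]]])

```text
time_s: 9.45
ee_pos: [0.4949, 0.0583, 0.0847]
eef_rot: [-2.249, -2.103, 0.088]
force: [-2.9, -0.6, -0.8]
width: 0.0232
grip_force: 56.4
```

```bash
python3 rep.py
```

```text
t 9.45 F u,v,z [-2.8 -0.8 -0.8] tau [-0.27  0.74  0.03] w 0.023196510757675447
tcp [-32.1   0.   24.7]
tonguetip [54.4  0.1 -8.9]
nearbot [-48.2   0.   -0.3]
centre [ 0.6  0.1 -4.4]
tilt 0.08408219545685969 yaw err deg 0.04324506435707813
```

Emit:
servo_tool(plan=[[[-0.4, 0, -1.2, -0.0007, -0.01, 0, 220], [-0.8, 0, -2.4, -0.0014, -0.02, 0, 220], [-0.8, 0, -2.4, -0.0014, -0.02, 0, 220]]])

```text
time_s: 9.75
ee_pos: [0.4946, 0.0581, 0.0827]
eef_rot: [-2.26, -2.113, 0.068]
force: [-5.0, -2.2, 4.3]
width: 0.0233
grip_force: 57.1
```

```bash
python3 rep.py; python3 inhand.py
```

```text
t 9.75 F u,v,z [-4.9 -2.6  4.3] tau [-0.51  1.24  0.07] w 0.02330933613214376
tcp [-32.4  -0.2  22.7]
tonguetip [54.7 -0.2 -9.1]
nearbot [-48.   -0.2  -2.5]
centre [ 0.8 -0.2 -5.7]
tilt 0.06440722849963522 yaw err deg 0.02703812357559285
[0.49456712 0.05806333 0.08274018] [ 0.9956688  -0.06709016 -0.06436271] plane [-0.0158457  -0.00266205  0.0162262 ] n world [ 0.06049472 -0.01993731  0.99796938]
(array([0.00083412, 0.03527898]), np.float64(0.04818478104563776), np.int64(38), np.float64(0.00020864525650346463)) 0
```

The ring rests on the balls with the tongue hidden in the slot. Release gently and withdraw along the tool axis.

Emit:
servo_tool(plan=[[[0, 0, 0, 0, 0, 0, 200], [0, 0, 0, 0, 0, 0, 175], [0, 0, 0, 0, 0, 0, 155], [0, 0, 0, 0, 0, 0, 150], [0, 0, 0, 0, 0, 0, 150]]])

```text
time_s: 10.3
ee_pos: [0.495, 0.0586, 0.0824]
eef_rot: [-2.26, -2.113, 0.067]
force: [0.6, 0.1, -0.9]
width: 0.035
grip_force: 0.0
```

Emit:
servo_tool(plan=[[[0.4, 0, 5, 0, 0, 0, 150], [1, 0, 15, 0, 0, 0, 150], [2, 0, 30, 0, 0, 0, 150], [0, -10, 55, 0, 0, 0, 150], [-10, -25, 80, 0, 0, 0, 150]]])

```text
time_s: 10.8
ee_pos: [0.4849, 0.0337, 0.1638]
eef_rot: [-2.259, -2.115, 0.068]
force: [1.0, -1.4, 0.8]
width: 0.0352
grip_force: 0.0
```

```bash
cat > seat.py <<'E'
from ring import *
u=np.array([.9977,-.0677,0]);v=np.array([.0677,.9977,0]);Rc=np.array([.5269,.0561,.06])
s=robot.sense(); c,im,d=shot('wrist','w_seat.png'); P=cloud(c,d)-Rc; X,Y=P@u,P@v
hsv=cv2.cvtColor(im,cv2.COLOR_RGB2HSV)
red=(((hsv[...,0]<6)|(hsv[...,0]>174))&(hsv[...,1]>150)&(hsv[...,2]>35))&(np.hypot(X,Y)<.07)
A=np.c_[X[red],Y[red]]; z=P[red][:,2]; k=np.ones(len(z),bool)
for _ in range(8):
    B=np.c_[A,np.ones(len(A))]; p=np.linalg.lstsq(B[k],z[k],rcond=None)[0]; e=z-B@p; k=abs(e)<max(.001,1.5*e[k].std())
print('t',s['time_s'],'tcp',s['ee_pos'],'ring top plane: slope u,v',p[:2],'z centre',p[2],'n',k.sum())
k=abs(e)<.0015; t=A[k]; C=np.zeros(2)
for _ in range(4):
    r=np.hypot(*(t-C).T); a=np.degrees(np.arctan2(*(t-C).T)); W=[t[m][np.argmax(r[m])] for b in range(-180,180,4) for m in [(abs(a-b)<2)&(r<.053)] if m.sum()>4]
    f=fit(np.array(W)); C=f[0]
print('centre u,v',f)
E
python3 seat.py
```

```text
t 10.8 tcp [0.48493733 0.03366556 0.16381932] ring top plane: slope u,v [-0.08887531  0.02242701] z centre 0.005342253784462989 n 10935
centre u,v (array([0.00156022, 0.00035707]), np.float64(0.04800241672160394), np.int64(90), np.float64(0.0002409107767774936))
```

The ring sits with its near edge about 9.6 mm proud on the balls, as described. Close the fingers, straighten the tool and go above the -x web.

Emit:
servo_tool(plan=[[[3, 10, 0, -0.0022, -0.032, 0, 255], [6, 20, 0, -0.0044, -0.065, 0, 255], [7, 25, -15, -0.0044, -0.065, 0, 255], [7, 25, -40, -0.0044, -0.065, 0, 255], [7, 25, -60, -0.0044, -0.065, 0, 255]]], squeeze=40)

```text
time_s: 11.35
ee_pos: [0.4916, 0.0587, 0.1021]
eef_rot: [2.294, 2.146, 0.002]
force: [-0.6, -0.1, 0.1]
width: -0.0001
grip_force: 0.0
```

Emit:
servo_tool(plan=[[[0, 0, -3, 0, 0, 0, 255], [0, 0, -6, 0, 0, 0, 255], [0, 0, -9, 0, 0, 0, 255], [0, 0, -12, 0, 0, 0, 255], [0, 0, -12, 0, 0, 0, 255]]])

```text
time_s: 11.85
ee_pos: [0.4918, 0.0585, 0.0906]
eef_rot: [2.294, 2.145, 0.001]
force: [-0.9, 0.6, 0.5]
width: 0.0002
grip_force: 0.2
```

```bash
python3 rep.py|head -2
```

```text
t 11.85 F u,v,z [-0.9  0.5  0.5] tau [ 0.04 -0.07  0.01] w 0.00015898245637083024
tcp [-35.2  -0.   30.6]
```

Emit:
servo_tool(plan=[[[0, 0, -1, 0, 0, 0, 255], [0, 0, -2, 0, 0, 0, 255], [0, 0, -3, 0, 0, 0, 255], [0, 0, -4, 0, 0, 0, 255], [0, 0, -4, 0, 0, 0, 255]]])

```text
time_s: 12.35
ee_pos: [0.4918, 0.0581, 0.0867]
eef_rot: [2.294, 2.145, 0.001]
force: [0.7, -1.1, 2.6]
width: -0.0
grip_force: 1.3
```

Emit:
servo_tool(plan=[[[0, 0, -1, 0, 0, 0, 255], [0, 0, -2, 0, 0, 0, 255], [0, 0, -3, 0, 0, 0, 255], [0, 0, -3, 0, 0, 0, 255]]])

```text
time_s: 12.75
ee_pos: [0.4915, 0.0582, 0.0833]
eef_rot: [2.295, 2.145, 0.0]
force: [0.7, 0.1, -0.6]
width: -0.0004
grip_force: 0.2
```

Emit:
servo_tool(plan=[[[0, 0, -1, 0, 0, 0, 255], [0, 0, -2, 0, 0, 0, 255], [0, 0, -2, 0, 0, 0, 255]]])

```text
time_s: 13.05
ee_pos: [0.4915, 0.0583, 0.0821]
eef_rot: [-2.295, -2.145, -0.0]
force: [-6.2, -1.9, 15.8]
width: -0.0002
grip_force: 8.1
```

Emit:
servo_tool(plan=[[[0, 0, -0.5, 0, 0, 0, 255], [0, 0, -1, 0, 0, 0, 255], [0, 0, -1, 0, 0, 0, 255]]])

```text
time_s: 13.35
ee_pos: [0.4916, 0.0583, 0.082]
eef_rot: [-2.294, -2.145, -0.001]
force: [-11.5, -2.7, 30.6]
width: -0.0002
grip_force: 15.0
```

Hard stop at tip z ≈ 0.060, which is flush level. Lift and check the seating.

Emit:
servo_tool(plan=[[[0, 0, 5, 0, 0, 0, 255], [-2, -5, 25, 0, 0, 0, 255], [-5, -15, 50, 0, 0, 0, 255], [-8, -25, 85, 0, 0, 0, 255], [-8, -25, 85, 0, 0, 0, 255]]])

```text
time_s: 13.85
ee_pos: [0.4852, 0.0324, 0.169]
eef_rot: [2.295, 2.142, 0.009]
force: [-0.0, -1.0, -0.2]
width: 0.0003
grip_force: 0.0
```

```bash
python3 seat.py; python3 - <<'E'
import cv2
im=cv2.imread('pics/w_seat.png'); cv2.imwrite('pics/w6.png',cv2.resize(im,(760,570)))
E
```

```text
t 13.85 tcp [0.48521109 0.03241982 0.1689632 ] ring top plane: slope u,v [0.00690061 0.00378568] z centre 0.0009355951334835907 n 10095
centre u,v (array([ 1.48855037e-03, -2.98530119e-05]), np.float64(0.048056903682507764), np.int64(90), np.float64(0.0002006613612228458))
```

View pics/w6.png

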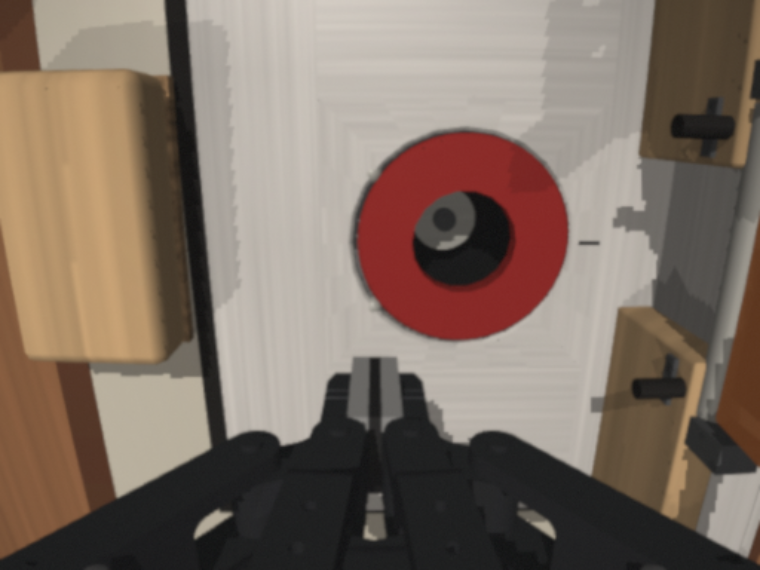

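The picture shows the ring in the recess (460,235), with an even outline and the slot mark at (590,242) opposite. I'll compare its height with the plate in the same view.

```bash
python3 - <<'E'
from h import *
u=np.array([.9977,-.0677,0]);v=np.array([.0677,.9977,0]);Rc=np.array([.5269,.0561,.06])
c,im,d=shot('wrist'); P=cloud(c,d)-Rc; X,Y=P@u,P@v; r=np.hypot(X,Y); a=np.degrees(np.arctan2(Y,X))
for lo,hi in((.028,.046),(.054,.064)):
  print([round(1e3*float(np.nanmedian(P[...,2][(r>lo)&(r<hi)&(np.abs((a-b+180)%360-180)<20)])),2) for b in range(0,360,45)])
E
```

```text
[0.95, 1.25, 1.03, 0.9, 157.56, 116.14, 1.49, 0.56]
[0.35, 0.32, 0.32, 0.35, 138.23, 0.66, 0.47, 0.4]
```

Emit:
servo_tool(plan=[[[15, -4, -15, 0, 0, 0, 255], [30, -9, -40, 0, 0, 0, 255], [39, -12, -65, 0, 0, 0, 255], [39, -12, -80, 0, 0, 0, 255], [39, -12, -80, 0, 0, 0, 255]]])

```text
time_s: 14.45
ee_pos: [0.5216, 0.0212, 0.083]
eef_rot: [-2.294, -2.145, 0.005]
force: [-0.1, -0.4, -0.5]
width: 0.0001
grip_force: 0.0
```

Emit:
servo_tool(plan=[[[0, 0, -2, 0, 0, 0, 255], [0, 0, -4, 0, 0, 0, 255], [0, 0, -6, 0, 0, 0, 255], [0, 0, -7.5, 0, 0, 0, 255], [0, 0, -7.5, 0, 0, 0, 255]]])

```text
time_s: 14.95
ee_pos: [0.522, 0.0214, 0.0817]
eef_rot: [-2.293, -2.143, -0.0]
force: [-32.2, -2.6, 75.7]
width: 0.0001
grip_force: 37.6
```

Pressed home; contact again at tip ≈ 0.060, so it is flush. Lift clear, check the ring once more, and measure the amber guard from the scene camera.

Emit:
servo_tool(plan=[[[0, 0, 8, 0, 0, 0, 255], [-10, 0, 40, 0, 0, 0, 255], [-25, 5, 85, 0, 0, 0, 255], [-40, 10, 130, 0, 0, 0, 255], [-40, 10, 150, 0, 0, 0, 255]]])

```text
time_s: 15.45
ee_pos: [0.482, 0.0324, 0.2304]
eef_rot: [2.293, 2.147, 0.005]
force: [0.5, 0.9, -0.1]
width: -0.0003
grip_force: 0.0
```

Emit:
servo_tool(plan=[[[0, 0, 20, 0, 0, 0, 255], [0, 0, 50, 0, 0, 0, 255], [0, 0, 60, 0, 0, 0, 255], [0, 0, 60, 0, 0, 0, 255]]])

```text
time_s: 15.85
ee_pos: [0.4828, 0.0319, 0.288]
eef_rot: [2.293, 2.146, 0.002]
force: [-0.2, 0.5, -0.3]
width: 0.0002
grip_force: 0.0
```

```bash
python3 seat.py; python3 - <<'E'
from h import *
u=np.array([.9977,-.0677,0]);v=np.array([.0677,.9977,0]);Rc=np.array([.5269,.0561,.06])
for n in('scene','wrist','side'):
    c,im,d=shot(n); P=cloud(c,d)-Rc; h=cv2.cvtColor(im,cv2.COLOR_RGB2HSV)
    m=(h[...,0]>7)&(h[...,0]<18)&(h[...,1]>190)&(h[...,2]>70)&(P[...,2]>.05)&(P[...,2]<.25)&(abs(P@u-.09)<.06)&(abs(P@v)<.08)
    if m.sum()<50: print(n,m.sum()); continue
    Q=np.c_[P[m]@u,P[m]@v,P[m][:,2]]*1e3
    print(n,m.sum(),np.percentile(Q,[1,50,99],axis=0).round(1).tolist(),'du/dz,u0',np.polyfit(Q[:,2],Q[:,0],1))
E
```

```text
t 15.85 tcp [0.48279015 0.03189197 0.28804141] ring top plane: slope u,v [-0.00227133 -0.0031822 ] z centre 0.00040831375108864456 n 4296
centre u,v (array([ 0.00140285, -0.00017739]), np.float64(0.04766771865037407), np.int64(90), np.float64(0.00028371793910794924))
scene 895 [[63.6, -50.8, 90.5], [82.1, -13.2, 150.9], [89.6, 53.6, 194.1]] du/dz,u0 [ -0.16895639 105.91621571]
wrist 0
side 115 [[58.8, -41.7, 88.2], [68.7, 21.8, 191.1], [84.6, 61.7, 196.9]] du/dz,u0 [ -0.19505632 104.56748815]
```

Ring is flush (0.4 mm, 0.004 rad). The guard stands at u≈75–90, with its top at about 0.25 m. Cross over it and come down behind it.

Emit:
servo_tool(plan=[[[0, 0, 20, 0, 0, 0, 255], [45, 5, 22, 0, 0, 0, 255], [90, 10, 22, 0, 0, 0, 255], [135, 15, 22, 0, 0, 0, 255], [180, 17, 22, 0, 0, 0, 255]]])

```text
time_s: 16.55
ee_pos: [0.6639, 0.0496, 0.308]
eef_rot: [-2.292, -2.147, 0.002]
force: [-0.4, -0.2, 1.7]
width: 0.0002
grip_force: 0.0
```

Emit:
servo_tool(plan=[[[0, 0, 0, 0, 0, 0, 255], [0, 0, -20, 0, 0, 0, 255], [0, 0, -40, 0, 0, 0, 255], [0, 0, -60, 0, 0, 0, 255], [0, 0, -60, 0, 0, 0, 255]]])

```text
time_s: 17.05
ee_pos: [0.6606, 0.0484, 0.246]
eef_rot: [-2.293, -2.143, 0.008]
force: [-0.9, -0.3, -1.3]
width: 0.0002
grip_force: 0.0
```

```bash
python3 rep.py|head -2; python3 - <<'E'
from h import *
shot('side','s2.png');c,im,d=shot('scene','s1.png'); cv2.imwrite('pics/s1c.png',cv2.resize(cv2.cvtColor(im[80:290,140:400],cv2.COLOR_RGB2BGR),None,fx=2.8,fy=2.8))
E
```

```text
t 17.05 F u,v,z [-0.9 -0.3 -1.3] tau [ 0.03  0.02 -0.04] w 0.0001826748529521975
tcp [133.9   1.3 186. ]
```

View pics/s1c.png

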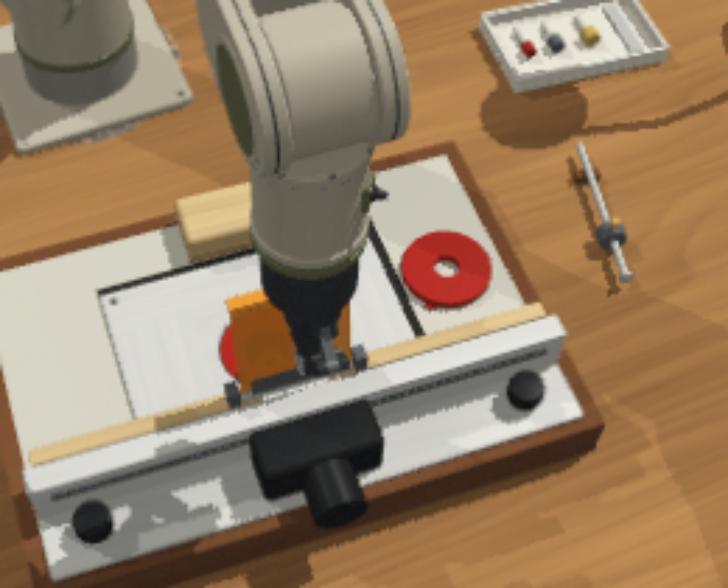

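The fingers are behind the guard (tip at plate height +164 mm), roughly centred on it. Begin pushing it over slowly.

Emit:
servo_tool(plan=[[[-12, 0.8, 2, 0, 0, 0, 255], [-24, 1.6, 5, 0, 0, 0, 255], [-34, 2.3, 7, 0, 0, 0, 255], [-44, 3, 7, 0, 0, 0, 255], [-52, 3.5, 7, 0, 0, 0, 255]]])

```text
time_s: 17.65
ee_pos: [0.61, 0.0519, 0.2573]
eef_rot: [2.294, 2.145, 0.002]
force: [1.7, 0.1, -0.9]
width: 0.0001
grip_force: 0.5
```

```bash
python3 rep.py|head -2
```

```text
t 17.65 F u,v,z [ 1.7  0.2 -0.9] tau [-0.06 -0.28 -0.02] w 0.00011843682081829825
tcp [ 83.2   1.4 197.3]
```

Emit:
servo_tool(plan=[[[-9, 0.6, -5, 0, 0, 0, 255], [-18, 1.2, -9, 0, 0, 0, 255], [-27, 1.8, -13, 0, 0, 0, 255], [-37, 2.5, -18, 0, 0, 0, 255], [-45, 3, -24, 0, 0, 0, 255]]])

```text
time_s: 18.15
ee_pos: [0.5647, 0.0549, 0.2326]
eef_rot: [2.294, 2.146, 0.0]
force: [0.4, -0.4, 1.3]
width: 0.0002
grip_force: 0.5
```

Emit:
servo_tool(plan=[[[-8, 0.5, -7, 0, 0, 0, 255], [-15, 1, -14, 0, 0, 0, 255], [-22, 1.5, -22, 0, 0, 0, 255], [-28, 1.9, -31, 0, 0, 0, 255], [-33, 2.2, -40, 0, 0, 0, 255]]])

```text
time_s: 18.65
ee_pos: [0.5318, 0.0571, 0.1919]
eef_rot: [-2.294, -2.146, 0.0]
force: [0.9, 0.6, 0.5]
width: 0.0004
grip_force: 0.4
```

```bash
python3 rep.py|head -2
```

```text
t 18.65 F u,v,z [0.9 0.7 0.5] tau [-0.01 -0.09  0.04] w 0.0003709527706808553
tcp [  4.8   1.4 131.9]
```

Emit:
servo_tool(plan=[[[-3, 0.2, -8, 0, 0, 0, 255], [-5, 0.3, -14, 0, 0, 0, 255], [-7, 0.5, -19, 0, 0, 0, 255], [-8, 0.6, -24, 0, 0, 0, 255], [-8.5, 0.6, -29, 0, 0, 0, 255]]])

```text
time_s: 19.15
ee_pos: [0.5239, 0.0577, 0.1634]
eef_rot: [2.295, 2.146, 0.0]
force: [0.1, -0.7, 0.8]
width: 0.0002
grip_force: 0.4
```

Emit:
servo_tool(plan=[[[-0.5, 0, -4, 0, 0, 0, 255], [-0.5, 0, -8, 0, 0, 0, 255], [-0.5, 0, -10, 0, 0, 0, 255], [-0.5, 0, -11, 0, 0, 0, 255], [-0.5, 0, -11, 0, 0, 0, 255]]])

```text
time_s: 19.65
ee_pos: [0.5234, 0.0576, 0.1527]
eef_rot: [2.295, 2.146, -0.0]
force: [0.0, 0.1, -1.4]
width: 0.0002
grip_force: 0.0
```

```bash
python3 rep.py|head -2
```

```text
t 19.65 F u,v,z [ 0.   0.1 -1.4] tau [ 0.    0.03 -0.05] w 0.00022123643150349698
tcp [-3.6  1.3 92.7]
```

Tip ≈ +70 mm, which should be the guard's upper face when level. Press on lightly until the stops are felt.

Emit:
servo_tool(plan=[[[0, 0, -1, 0, 0, 0, 255], [0, 0, -2, 0, 0, 0, 255], [0, 0, -3, 0, 0, 0, 255], [0, 0, -3, 0, 0, 0, 255]]])

```text
time_s: 20.05
ee_pos: [0.5238, 0.0576, 0.1518]
eef_rot: [-2.295, -2.145, -0.002]
force: [-9.9, -0.6, 23.9]
width: -0.0004
grip_force: 11.5
```

Stops felt firmly. Lift clear and verify everything.

Emit:
servo_tool(plan=[[[0, 0, 6, 0, 0, 0, 255], [0, 0, 30, 0, 0, 0, 255], [-15, 0, 70, 0, 0, 0, 255], [-40, 0, 110, 0, 0, 0, 255], [-65, 0, 140, 0, 0, 0, 255]]])

```text
time_s: 20.55
ee_pos: [0.4582, 0.0573, 0.292]
eef_rot: [2.295, 2.144, 0.002]
force: [-0.4, 1.3, 0.2]
width: 0.0002
grip_force: 0.0
```

Emit:
servo_tool(plan=[[[-45, 0, 10, 0, 0, 0, 255], [-60, 0, 15, 0, 0, 0, 255], [-60, 0, 15, 0, 0, 0, 255], [-60, 0, 15, 0, 0, 0, 255]]])

```text
time_s: 20.95
ee_pos: [0.3988, 0.0577, 0.3049]
eef_rot: [2.294, 2.146, 0.002]
force: [-0.3, -0.2, -1.1]
width: -0.0002
grip_force: 0.0
```

```bash
python3 - <<'E'
from h import *
u=np.array([.9977,-.0677,0]);v=np.array([.0677,.9977,0]);Rc=np.array([.5269,.0561,.06])
for n in('scene','wrist'):
    c,im,d=shot(n,'end_%s.png'%n); P=cloud(c,d)-Rc; h=cv2.cvtColor(im,cv2.COLOR_RGB2HSV)
    m=(h[...,0]>7)&(h[...,0]<20)&(h[...,1]>190)&(h[...,2]>70)&(P[...,2]>.03)&(P[...,2]<.25)&(abs(P@u-.02)<.09)&(abs(P@v)<.08)
    Q=np.c_[P[m]@u,P[m]@v,P[m][:,2]]*1e3; Q=Q[Q[:,2]>60]
    if len(Q)>50: print(n,len(Q),np.percentile(Q,[1,50,99],axis=0).round(1).tolist(),'dz/du',np.polyfit(Q[:,0],Q[:,2],1))
E
python3 -c "
import cv2;a=cv2.imread('pics/end_scene.png')[80:290,110:400];cv2.imwrite('pics/end.png',cv2.resize(a,None,fx=2.6,fy=2.6))"
```

```text
scene 917 [[-33.6, -50.5, 65.3], [22.9, -7.2, 69.7], [74.4, 53.6, 74.0]] dz/du [-3.91303719e-04  6.96967033e+01]
```

View pics/end.png

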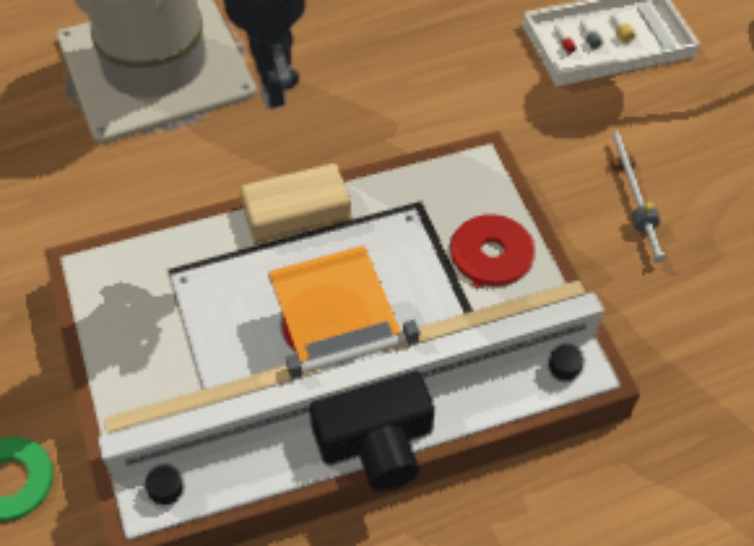

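The guard is level (slope 0.0004 over its face) above the seated ring. The block, narrow ring and gauge are where they were, and the arm is clear. Handing in.

```bash
python3 -c "
from bench import robot
print(robot.finish_job())"
```

```text
the job is handed in; nothing more can be done
None
```

The wide-hole ring lies flush in the recess with its tongue in the slot, the amber guard is level on its stops, and the other ring, block and gauge lie where they were in the last picture; I handed the job in at about 21 s but got no verdict back.

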